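# Swap the setting master for a lens barrel on the V gauge and hold it on both lines

## Task

The bench V gauge has just been zeroed: take the plain steel setting master out of its two V saddles, lay it in its notched nest in the open top drawer of the small chest, let go of it and push the drawer fully shut. Then take the flanged lens barrel from the parts rest, lay it along the V with its middle between the two saddles and its flange clear of them (either way round), and press it down against the sprung plunger so that it sits squarely on both sides of the V. Finish while still holding it firmly pressed there, because the plunger would lift it off; leave the plain short tube where it lies in the rest.

Things in the scene. Friction and masses are not known exactly. Their poses are not given: they have to be found in the camera images.
- master_center (a point): centre of the setting master: a solid, plain polished steel cylinder, 28 mm diameter, 90 mm long, about 0.42 kg, lying in the gauge's V saddles at the start; x runs along its axis, z up as it starts
- barrel_center (a point): centre of the plain part of the lens barrel: a bare aluminium cylinder, 28 mm diameter and 90 mm long, with a lens at each end and a flange of 38 mm diameter, 5 mm thick, with a 3 mm collar, just beyond its +x end; about 0.08 kg. x runs along its axis. It lies in one of the two notches of the parts rest, its axis level and 42 mm above the worktop; grasp it across its middle, where the fingers find free room between the ribs
- barrel: the whole lens barrel (see barrel_center); the origin is on its underside, 14 mm below that centre
- tube_center (a point): centre of the plain aluminium tube, 28 mm diameter, 70 mm long, without flange, lying in the other notch of the parts rest, 70 mm beside the barrel (which notch is whose varies); stays there. x along its axis
- rest: parts rest, fixed: plate 104 x 118 x 8 mm with two upright ribs, 12 mm thick, 36 mm high, 48 mm clear between them, each with two V notches; the notches run along its x, at y = +35 and -35 mm; the origin is at its underside on the worktop
- seat (a point): point on the bench gauge where the centre of a seated 28 mm cylinder lies: midway between the two saddles, 70 mm above the worktop; x runs along the V (towards the dial), z up
- gauge: bench V gauge, fixed; the origin is at its underside, 70 mm below the seat, axes as the seat's. Two steel saddles with a 90 degree V, each 14 mm thick, at x = -36..-22 and 22..36 mm: 44 mm are free between them for fingers; saddles 56 mm wide, tops 67 mm above the worktop; base plate top 16 mm. The dial, 100 mm high, stands at x = 90..140 mm
- anvil_left: the V flanks on the gauge's +y side (both saddles), fixed, ground steel with a thin oil film (friction about 0.25, so that a cylinder slides down into the V); the origin is at the gauge's underside below the seat
- anvil_right: the V flanks on the gauge's -y side (both saddles), fixed steel; the origin as above
- plunger (a joint): upright sprung plunger with a flat 12 mm head, midway between the saddles; 0 = free (its head stands 4 mm into the room of a seated cylinder), grows as it is pressed down, 0.004 m when a cylinder is seated on both flanks, 0.006 at most; it pushes up with 1.5 N at 0 and 2.7 N at 0.004: the heavy master holds it down by its weight, the light barrel does not. It turns the dial's pointer
- nest (a point): where the centre of the master lies in its nest in the top drawer; y runs along the groove (across the drawer), x to the back of the drawer, z up. Two notched black ribs 19 mm high, 48 mm clear between them; this point is 26 mm above the drawer's floor and about 101 mm above the worktop. The drawer's front panel is 64 mm ahead of it, its top 22 mm above this point
- chest: small grey chest with two drawers, 220 deep x 170 wide x 130 mm high, fixed; the origin is at the centre of its underside, x points to its back. The drawers are 128 mm wide inside; with the top drawer open the chest's front edge is at least 64 mm behind the nest point
- chest_drawer0 (a joint): top drawer of the chest: 0 = fully shut, about 0.14 m open at the start; slides with about 1 N of friction, no latch or spring
- chest_drawer0_handle (a point): middle of the top drawer's level bar handle (85 mm long, 11 mm thick), 35 mm in front of the drawer's face; x points into the chest (the way to push it shut), y along the bar
- master: the whole setting master (see master_center); the origin is on its underside as it starts
Things that resemble listed ones, but are neither listed nor needed, are in the scene too. Leave any blue look-alike of the barrel alone. Leave any turquoise look-alike of the master alone.

How it is judged:
On the way, in this order (a step that is already met when the one before it is completed fails the run):
1. the master lies in its nest in the open drawer, let go (x of master_center in the frame of nest between -0.006 and 0.006 m and y of master_center in the frame of nest between -0.015 and 0.015 m and z of master_center in the frame of nest between -0.006 and 0.006 m and value of joint chest_drawer0 above 0.05 m and contact force between the fingers and master below 0.1 N), for 0.2 s.
2. the drawer is fully shut with the master in its nest (x of master_center in the frame of nest between -0.006 and 0.006 m and y of master_center in the frame of nest between -0.015 and 0.015 m and z of master_center in the frame of nest between -0.006 and 0.006 m and value of joint chest_drawer0 below 0.006 m), for 0.2 s.
At the end, for the whole second after the job is handed in: Barrel along the V (0.035 rad), middle within 12 mm of the saddles' middle, axis 2 mm sideways and -2.5/+1.5 mm in height of the seat, over 1 N on each flank, plunger down over 3 mm, at rest, fingers on it over 2 N; master in its nest (6 mm, 15 along groove), drawer open under 6 mm (all of step 2 and contact force between barrel and anvil_left above 1 N and contact force between barrel and anvil_right above 1 N and z of barrel_center in the frame of seat between -0.0025 and 0.0015 m and x of barrel_center in the frame of seat between -0.012 and 0.012 m and y of barrel_center in the frame of seat between -0.002 and 0.002 m and angle between the x axis of barrel_center and the x axis of seat, either way round below 0.035 rad and value of joint plunger above 0.003 m and contact force between the fingers and barrel above 2 N and linear speed of barrel below 0.01 m/s); the arm keeps its last pose, push and grip.
It fails at once if the plain tube is moved by more than 20 mm (distance of tube_center from where it was at the start of the episode above 0.02 m).
It also fails if it takes over 64 s, if anything falls off the work surface, if the arm or the gripper's body presses on something with over 40 N, if the wrist force passes 120 N, or if a joint passes its speed limit or range.

## Robot

A 7-joint arm with a two-finger parallel gripper is mounted at the origin on a cart in front of the work surface, level with it; the furniture and walls round the work are solid. World frame = base frame: x ahead of the robot, y to its left, z up, the work surface at z = 0. Lengths are in m, angles in rad, forces in N, time in s.
With the tool pointing down it reaches from about 0.425 to 0.95 m from the base axis. Payload 4.7 kg.
Tool frame: the origin (TCP) lies between the finger pads; the fingertips stand 25 mm ahead of it and the grasp point (between the pads) lies 6 mm ahead of it; x points along the fingers, z is the direction in which the jaws open and shut, and the axes are right-handed (so a half turn about x gives the same grasp; the last joint's range is limited). The gripper opens to 85 mm and grips with 20 to 120 N. Pads are 22 mm wide; open, the fingers measure 114 mm over their backs; the gripper's body (76 mm by 85 mm) begins 54 mm behind the grasp point. The pads swing forward as they close: fully open they stand 13 mm farther back than shut.
Start: joints at [1.283, 0.469, -0.049, 1.532, 0.024, 1.141, -0.082], TCP at [0.173, -0.653, 0.256] pointing down, gripper open.
Joint ranges: [-2.59, 2.59], [-0.33, 1.99], [-1.39, 1.29], [0.1, 2.45], [-1.04, 4.18], [0.21, 1.99], [-2.66, 2.66]. Speed limits (rad/s): [2.57, 2.57, 3.14, 3.14, 3.14, 3.14, 3.14].

## Interface

Orientations are given as a 3x3 rotation matrix whose columns are the frame's x, y, z axes.
In Python, from rig import * gives the robot as it stands. Calls block until the motion is done:
- movep(position, orientation): joint-space move of the TCP to a pose.
- move_l(position, attitude=None, feed=0.15, until_force=None): straight line of the TCP; attitude=None keeps the orientation; feed is the mean speed in m/s. With until_force (N) it stops when the force on the tool has changed by that much, and returns True; else False.
- move_joints(angles): joint-space move.
- command_gripper(opening, newtons=None): finger opening in m; newtons is the grip in N (None keeps the last); returns when the fingers have stopped.
- sleep(seconds).
- inverse_kinematics(position, orientation): joint angles nearest the present ones, or None.
- sense(): the state.
- camera(name): name is "scene" or "top" or "wrist"; returns (picture, depth): 400x640x3 uint8, red, green, blue; 400x640 float32, m along the optical axis (not along the pixel's ray), 0 where there is no reading.
- camera_params(name): a dict with "K" (3x3 intrinsics, pixels), "dist" ([k1, k2, p1, p2, k3] as OpenCV has them; the pictures are not rectified), "position" and "rotation" of the camera in the world; the wrist camera has in their place "tool_from_camera" (4x4, takes a point from camera to tool coordinates, whose origin is the TCP and whose axes are the tool frame's). Camera axes: x right, y down, z forward; pixel columns grow to the right and rows downward; lengths in m; the calibration is good to about 2 mm. A picture is of the moment at which its call begins: read the wrist's pose just before it. camera_params takes no time and is no camera call.
A pose or a line that the arm cannot do raises Unreachable and nothing moves.
- finish_job(): hands the job in, once; it reports no verdict.
The state is a dict: "time_s": time; "joint_pos": joint angles; "qd": joint speeds; "joint_efforts": joint torques, N m; "position": TCP position; "tcp_rot": TCP orientation; "wrist_force": force on the tool from outside, world axes, zero at the start; "ft_torque": the same for the moment, N m; "finger_gap": finger opening in m.
Only numpy, scipy, OpenCV 4.12 (cv2) and the standard library are available. Lean on these libraries where they do the work, as an engineer would, in place of code of your own. Each camera call takes 0.05 s, during which the arm holds its last target.

## Working session

There is one attempt and no reset: what is moved stays moved. The work goes in short steps, each a Python script; the robot and the scene stay as the last script left them, time stands still between calls to the robot, and variables do not carry over. Pictures are saved under pics/ and viewed, and the job is handed in when it is done.

```bash
ls; mkdir -p pics; python3 - <<'E'
from rig import *
import cv2, numpy as np
np.set_printoptions(precision=4,suppress=True)
for n in ["scene","top","wrist"]:
    im,d=camera(n); cv2.imwrite(f"pics/{n}0.png",im[...,::-1]); np.savez(f"pics/{n}0.npz",im=im,d=d)
    print(n,camera_params(n))
print(sense())
E
```

```text
pics
scene {'K': array([[425.1983,   0.    , 320.3006],
       [  0.    , 425.1983, 202.6087],
       [  0.    ,   0.    ,   1.    ]]), 'dist': array([-0.0567,  0.    ,  0.    ,  0.    ,  0.    ]), 'position': array([-0.0404,  0.543 ,  0.8464]), 'rotation': array([[-0.5783, -0.5909,  0.5625],
       [-0.8156,  0.4328, -0.384 ],
       [-0.0166, -0.6808, -0.7322]])}
top {'K': array([[451.1737,   0.    , 320.3444],
       [  0.    , 451.1737, 201.4677],
       [  0.    ,   0.    ,   1.    ]]), 'dist': array([-0.0948,  0.    ,  0.    ,  0.    ,  0.    ]), 'position': array([0.4414, 0.1568, 1.2119]), 'rotation': array([[ 0.0284, -0.9977,  0.061 ],
       [-0.9995, -0.0291, -0.0097],
       [ 0.0115, -0.0607, -0.9981]])}
wrist {'K': array([[341.07  ,   0.    , 316.1765],
       [  0.    , 341.07  , 201.501 ],
       [  0.    ,   0.    ,   1.    ]]), 'dist': array([-0.0361,  0.    ,  0.    ,  0.    ,  0.    ]), 'tool_from_camera': array([[-0.0005, -0.3035,  0.9528, -0.1181],
       [-0.0003, -0.9528, -0.3035,  0.0777],
       [ 1.    , -0.0004,  0.0004,  0.001 ],
       [ 0.    ,  0.    ,  0.    ,  1.    ]])}
{'time_s': 0.15, 'joint_pos': array([ 1.2831,  0.4693, -0.0486,  1.5334,  0.0241,  1.141 , -0.0823]), 'qd': array([-0.0002, -0.0025,  0.0017, -0.0024, -0.0005, -0.0005,  0.0001]), 'joint_efforts': array([  0.0008, -51.0765,  -0.0463, -23.7977,   0.0109,   0.0054,
        -0.    ]), 'position': array([ 0.1727, -0.6521,  0.2555]), 'tcp_rot': array([[-0.0004,  0.9667,  0.256 ],
       [ 0.0015,  0.256 , -0.9667],
       [-1.    , -0.    , -0.0016]]), 'wrist_force': array([-0.6674,  0.0814,  0.5381]), 'ft_torque': array([-0.0265, -0.0102, -0.0314]), 'finger_gap': 0.08516128126628104}
```

View pics/scene0.png

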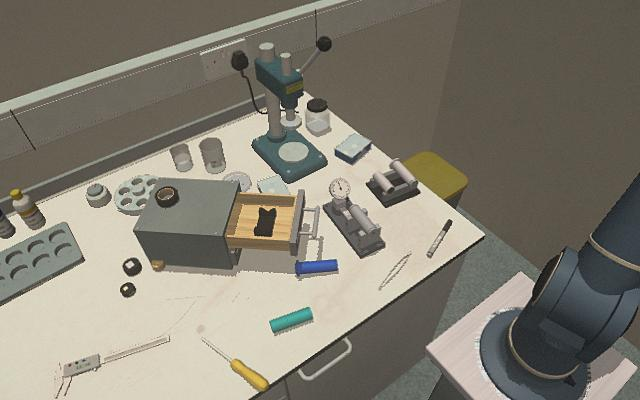

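View pics/top0.png

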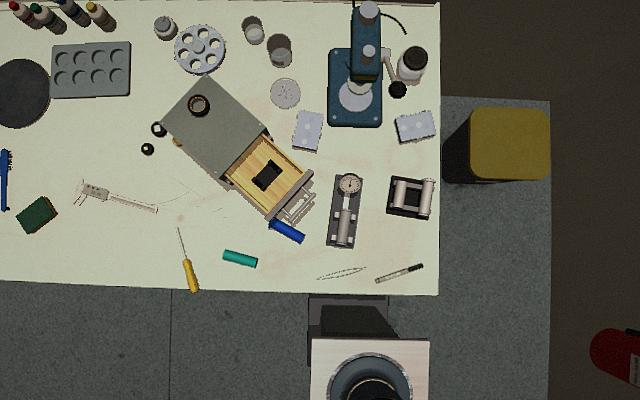

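View pics/wrist0.png

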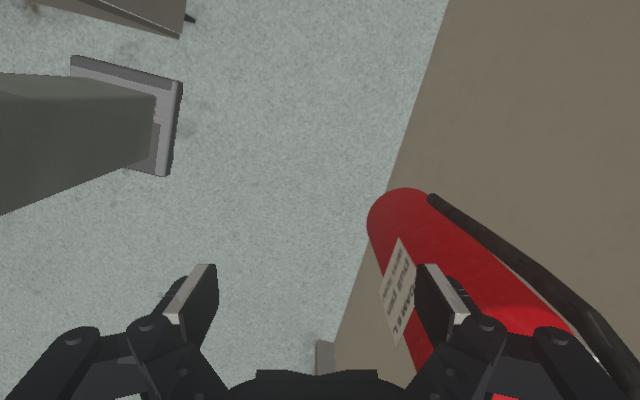

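```bash
python3 - <<'E'
import cv2
t=cv2.imread("pics/top0.png")[150:290,210:450]; cv2.imwrite("pics/t1.png",cv2.resize(t,None,fx=3.3,fy=3.3,interpolation=cv2.INTER_CUBIC))
t=cv2.imread("pics/scene0.png")[140:290,220:440]; cv2.imwrite("pics/s1.png",cv2.resize(t,None,fx=3.6,fy=3.6,interpolation=cv2.INTER_CUBIC))
E
```

```text
(no output)
```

View pics/t1.png

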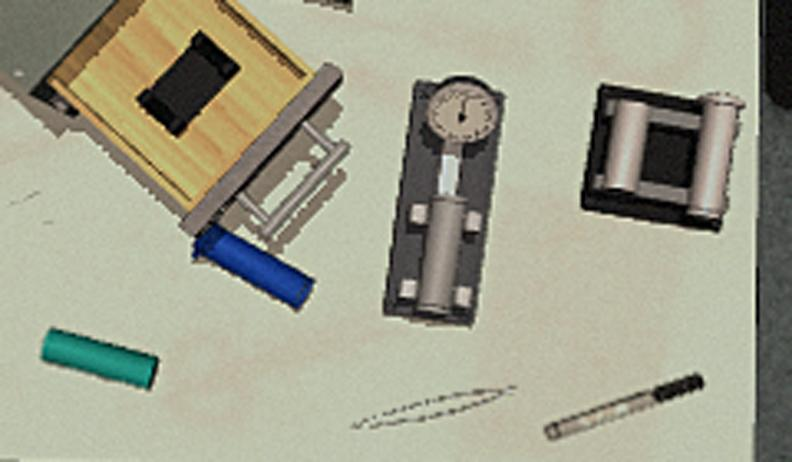

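View pics/s1.png

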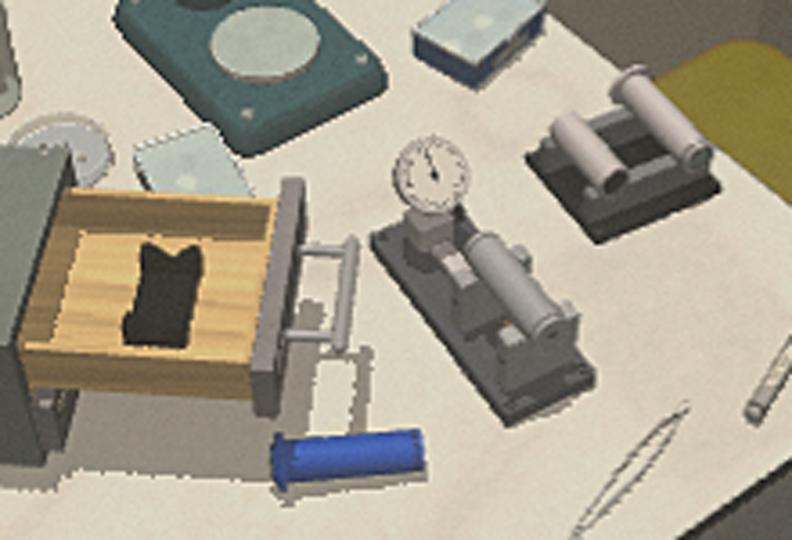

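```bash
cat > h.py <<'E'
import cv2, numpy as np
from rig import *
np.set_printoptions(precision=4,suppress=True)
def campose(n,st=None):
    p=camera_params(n)
    if n!="wrist": return p["K"],p["dist"],p["position"],p["rotation"]
    T=p["tool_from_camera"]; R=st["tcp_rot"]
    return p["K"],p["dist"],st["position"]+R@T[:3,3],R@T[:3,:3]
def rays(cam,uv):
    K,D,P,R=cam
    u=cv2.undistortPoints(np.array(uv,float).reshape(-1,1,2),K,D)[:,0]
    return P,(R@np.c_[u,np.ones(len(u))].T).T
def plane(cam,uv,z):
    P,d=rays(cam,uv); z=np.broadcast_to(z,(len(d),)); return P+d*((z-P[2])/d[:,2])[:,None]
def depthpt(cam,uv,dep):
    P,d=rays(cam,uv); K,D,_,R=cam
    return np.array([P+r*dep[int(round(v)),int(round(u))] for r,(u,v) in zip(d,uv)])
def tri(cams,uvs):
    A=np.zeros((3,3));b=np.zeros(3)
    for c,uv in zip(cams,uvs):
        P,d=rays(c,[uv]); d=d[0]/np.linalg.norm(d[0]); M=np.eye(3)-np.outer(d,d); A+=M;b+=M@P
    return np.linalg.solve(A,b)
def snap(n,tag):
    st=sense(); im,d=camera(n); cv2.imwrite(f"pics/{tag}.png",im[...,::-1])
    K,D,P,R=campose(n,st); np.savez(f"pics/{tag}.npz",im=im,d=d,K=K,D=D,P=P,R=R); return im,d,(K,D,P,R)
def load(tag):
    z=np.load(f"pics/{tag}.npz"); return z["im"],z["d"],(z["K"],z["D"],z["P"],z["R"])
def down(yaw):  # tool x down, jaw axis z at world yaw
    z=np.array([np.cos(yaw),np.sin(yaw),0]); x=np.array([0,0,-1.]); return np.c_[x,np.cross(z,x),z]
E
python3 - <<'E'
from h import *
d=np.load("pics/top0.npz")["d"]; cam=campose("top")
f=lambda u,v:(210+u/3.3,150+v/3.3)
for n,(u,v),z in [("master far",(450,197),.07),("master near",(433,312),.07),("dial",(463,108),.09),("plate near",(430,320),.016),("whiteblk",(447,170),.06),
 ("bar far",(721,100),.042),("bar near",(708,213),.042),("tube far",(632,105),.042),("tube near",(618,188),.042),
 ("rib1",(215,55),.1),("rib2",(160,110),.1),("nest",(188,83),.094),("panel R",(333,72),.123),("panel L",(193,225),.123),("handle R",(347,148),.09),("handle L",(267,235),.09),("worktop",(550,330),0)]:
    print(n,plane(cam,[f(u,v)],z)[0],depthpt(cam,[f(u,v)],d)[0])
E
```

```text
master far [0.4922 0.0791 0.07  ] [0.4917 0.08   0.0826]
master near [0.4038 0.0899 0.07  ] [0.402  0.0868 0.0164]
dial [0.5591 0.0723 0.09  ] [0.5588 0.0725 0.0924]
plate near [0.3956 0.089  0.016 ] [0.3951 0.0883 0.0045]
whiteblk [0.5136 0.0813 0.06  ] [0.5158 0.079  0.0246]
bar far [ 0.5769 -0.1371  0.042 ] [ 0.5743 -0.1316  0.0639]
bar near [ 0.4866 -0.1278  0.042 ] [ 0.4861 -0.1249  0.054 ]
tube far [ 0.5706 -0.0656  0.042 ] [ 0.5693 -0.0633  0.0541]
tube near [ 0.5044 -0.0556  0.042 ] [ 0.5039 -0.0541  0.0501]
rib1 [0.5926 0.2605 0.1   ] [0.5949 0.2621 0.0829]
rib2 [0.5499 0.3004 0.1   ] [0.5512 0.3022 0.0861]
nest [0.5715 0.2807 0.094 ] [0.5732 0.2824 0.0792]
panel R [0.5794 0.1712 0.123 ] [0.5799 0.1712 0.1191]
panel L [0.4639 0.2701 0.123 ] [0.464  0.2704 0.1204]
handle R [0.5261 0.1593 0.09  ] [0.5253 0.1593 0.1012]
handle L [0.4587 0.2176 0.09  ] [0.4586 0.217  0.1003]
worktop [ 0.3894 -0.0099  0.    ] [ 0.3895 -0.0095  0.0023]
```

```bash
python3 - <<'E'
from h import *
yg=np.radians(83)
movep([0.43,0.084,0.24],down(yg)); print(sense()["time_s"],sense()["joint_pos"],sense()["position"])
snap("wrist","wg")
yn=np.radians(49.4)
movep([0.55,0.26,0.28],down(yn)); print(sense()["time_s"],sense()["joint_pos"])
snap("wrist","wn")
E
```

```text
2.9 [ 0.7293  0.2673 -1.1585  2.0397  0.2894  1.0119  0.8743] [0.4304 0.0832 0.2399]
3.825 [ 0.1328  0.487  -0.9038  1.6352  0.4028  1.2195  0.0059]
```

View pics/wg.png

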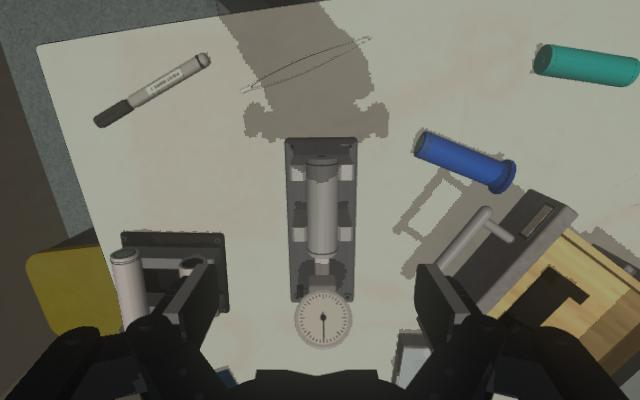

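View pics/wn.png

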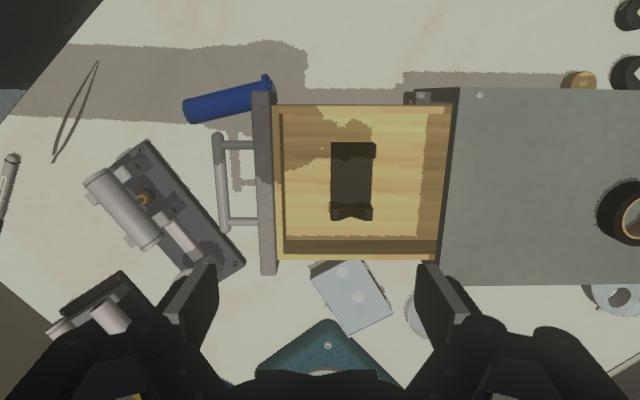

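```bash
python3 - <<'E'
import cv2
t=cv2.imread("pics/wg.png")[125:355,260:380]; cv2.imwrite("pics/wg1.png",cv2.resize(t,None,fx=2.6,fy=2.6,interpolation=cv2.INTER_CUBIC))
t=cv2.imread("pics/wn.png")[80:290,205:470]; cv2.imwrite("pics/wn1.png",cv2.resize(t,None,fx=2.8,fy=2.8,interpolation=cv2.INTER_CUBIC))
E
```

```text
(no output)
```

View pics/wg1.png

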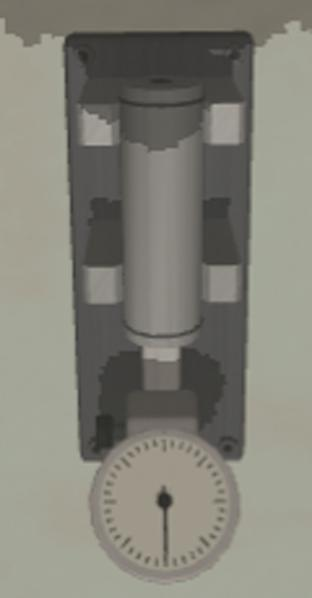

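View pics/wn1.png

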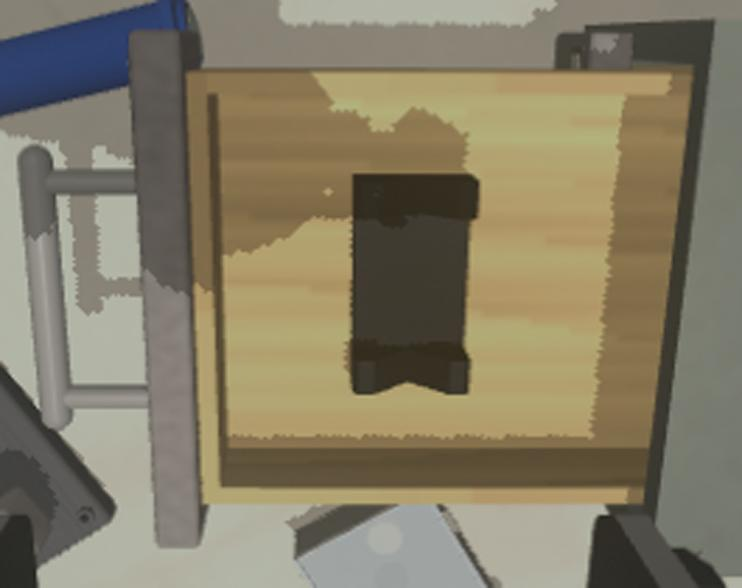

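```bash
python3 - <<'E'
from h import *
def cloud(tag):
    im,d,cam=load(tag); v,u=np.mgrid[0:400,0:640]
    P,r=rays(cam,np.c_[u.ravel(),v.ravel()]); return (P+r*d.ravel()[:,None]).reshape(400,640,3),im
X,im=cloud("wn"); sub=X[130:230:2,325:385:4]
print("z map (mm)"); print((sub[...,2]*1000).round(0).astype(int)[:, :])
X,im=cloud("wg")
_,_,cam=load("wg"); g=lambda u,v:(260+u/2.6,125+v/2.6)
print("saddles")
for a in [(83,107),(118,145),(205,103),(242,143),(87,267),(122,302),(204,262),(240,300)]: print(plane(cam,[g(*a)],.067)[0])
print("master L/R sil, near/far")
for a in [(122,160),(203,160),(124,320),(199,320)]: print(plane(cam,[g(*a)],.070)[0])
print("ends");
for a in [(161,98),(161,333)]: print(plane(cam,[g(*a)],.083)[0])
_,_,cam=load("wn"); n=lambda u,v:(205+u/2.8,80+v/2.8)
print("nest")
for a in [(352,392),(468,392),(352,362),(468,362),(408,378),(352,215),(478,215),(352,175),(478,175)]: print(a,plane(cam,[n(*a)],.094)[0],plane(cam,[n(*a)],.075)[0])
print("panel top corners")
for a in [(130,32),(182,32),(157,547),(202,545)]: print(plane(cam,[n(*a)],.123)[0])
print("drawer handle"); 
for a in [(35,160),(57,420)]: print(depthpt(cam,[n(*a)],load("wn")[1])[0])
E
```

```text
z map (mm)
[[ 75  74  75  76  76  76  74  75  75  74  75  75  76  75  76]
 [ 76  75  76  77  76  76  76  75  76  74  76  75  76  76  75]
 [ 75  75  75  74  75  76  75  76  75  75  76  75  76  75  75]
 [ 76  76  74  75  75  76  74  74  76  76  77  75  77  75  75]
 [ 77  75  76  75  76  75  75  75  77  76  74  76  76  75  76]
 [ 75  75  77  75  76  76  75  75  75  76  76  75  76  75  76]
 [ 76  76  80  80  78  80  80  79  79  79  79  79  79  75  76]
 [ 76  77  93  92  92  88  86  81  85  89  92  90  93  76  75]
 [ 77  75  94  94  92  91  85  81  86  89  92  93  94  76  74]
 [ 75  76  94  95  94  88  85  82  85  90  92  95  95  76  75]
 [ 76  75  94  95  94  90  85  82  85  87  91  95  94  76  76]
 [ 75  75  94  94  92  89  86  84  85  88  92 398  94  75  74]
 [ 74  76  94  95  94  89  84  83  85  88  93  94  95  75  76]
 [ 76  76  94  94  93  89  85  77  86  90  92  95  95 398  74]
 [ 74  76  78  79  78  77  79  79  77  80  78  80  78  76  75]
 [ 74  76  78  78  79  80  77  77  78  78  79  78  75  75  75]
 [ 75  76  78  77  79 398  79  79  78  79  78  80  75  75  76]
 [ 76  76  78  78 
[... 2409 characters left out ...]
0799 0.083 ]
nest
(352, 392) [0.5874 0.2436 0.094 ] [0.5935 0.2395 0.075 ]
(468, 392) [0.6131 0.2735 0.094 ] [0.6207 0.2713 0.075 ]
(352, 362) [0.5792 0.2505 0.094 ] [0.5847 0.2468 0.075 ]
(468, 362) [0.6046 0.2801 0.094 ] [0.6116 0.2783 0.075 ]
(408, 378) [0.5959 0.2612 0.094 ] [0.6024 0.2582 0.075 ]
(352, 215) [0.5409 0.2824 0.094 ] [0.5441 0.2808 0.075 ]
(478, 215) [0.5672 0.3131 0.094 ] [0.572  0.3134 0.075 ]
(352, 175) [0.5311 0.2906 0.094 ] [0.5336 0.2895 0.075 ]
(478, 175) [0.5571 0.3209 0.094 ] [0.5612 0.3217 0.075 ]
panel top corners
[0.4575 0.2712 0.123 ]
[0.4669 0.282  0.123 ]
[0.5784 0.1671 0.123 ]
[0.5874 0.1788 0.123 ]
drawer handle
[0.4628 0.2195 0.1001]
[0.5285 0.1635 0.1014]
```

```bash
python3 - <<'E'
from h import *
def cloud(tag):
    im,d,cam=load(tag); v,u=np.mgrid[0:400,0:640]
    P,r=rays(cam,np.c_[u.ravel(),v.ravel()]); return (P+r*d.ravel()[:,None]).reshape(400,640,3),im
# nest
X,_=cloud("wn"); s=X[135:228,325:392].reshape(-1,3); p=s[(s[:,2]>.0885)&(s[:,2]<.1)]
(c,sz,a)=cv2.minAreaRect((p[:,:2]*1000).astype(np.float32)); print("nest rect",c,sz,a,len(p))
p2=np.median(s[s[:,2]<.077],0)[2]; print("floor",p2)
# panel direction
q=X[60:300,200:300].reshape(-1,3); q=q[(q[:,2]>.117)&(q[:,2]<.128)]
print("panel",len(q),cv2.minAreaRect((q[:,:2]*1000).astype(np.float32)),np.median(q[:,2]))
e=np.radians(49.4)
# chest front edge
ex=np.array([np.cos(e),np.sin(e)]);
k=X[90:280,440:640].reshape(-1,3); k=k[(k[:,2]>.125)&(k[:,2]<.137)]; print("chest front along",np.percentile(k[:,:2]@ex,[0,.2,1]),"panel",np.percentile(q[:,:2]@ex,[.5,50,99.5]),"nest",np.array(c)/1000@ex)
# notch bottom line: per rib points with z<.0835
# gauge
X,_=cloud("wg"); s=X[125:260,280:365].reshape(-1,3); p=s[(s[:,2]>.064)&(s[:,2]<.0695)]
yaw=-.12; 
m=s[(s[:,2]>.077)&(s[:,2]<.088)]; print("master rect",cv2.minAreaRect((m[:,:2]*1000).astype(np.float32)), "ztop",np.percentile(m[:,2],[50,95]))
v=m[:,:2]-m[:,:2].mean(0); w,V=np.linalg.eigh(v.T@v); ax=V[:,1]*np.sign(V[0,1]); print("axis yaw",np.degrees(np.arctan2(ax[1],ax[0])),m.mean(0))
ay=np.array([-ax[1],ax[0]])
print("master along",np.percentile(m[:,:2]@ax,[.5,99.5]),"across",np.percentile(m[:,:2]@ay,[.5,99.5]))
# saddles: exclude master
t=p[abs(p[:,:2]@ay-np.median(m[:,:2]@ay))>.016]; al=t[:,:2]@ax
h,b=np.histogram(al,np.arange(al.min(),al.max()+.002,.002)); print(list(zip(b.round(3),h)))
print("saddle across",np.percentile(t[:,:2]@ay,[.5,99.5]),"axis across",np.median(m[:,:2]@ay))
E
```

```text
nest rect (573.4368286132812, 282.0021057128906) (39.760772705078125, 72.68921661376953) 49.31110382080078 782
floor 0.07555309564754786
panel 2860 ((522.6853637695312, 222.67047119140625), (15.06814193725586, 162.81150817871094), 49.47856140136719) 0.1180449170515386
chest front along [0.6601 0.6608 0.6613] panel [0.5021 0.5093 0.5165] nest 0.5872940107680358
master rect ((449.53948974609375, 85.0017318725586), (25.681394577026367, 90.4004898071289), 83.87857055664062) ztop [0.0828 0.0848]
axis yaw -6.431605669279816 [0.4469 0.0852 0.0822]
master along [0.3923 0.4814] across [0.1226 0.1469]
[(np.float64(0.4), np.int64(67)), (np.float64(0.402), np.int64(65)), (np.float64(0.404), np.int64(62)), (np.float64(0.406), np.int64(62)), (np.float64(0.408), np.int64(61)), (np.float64(0.41), np.int64(62)), (np.float64(0.412), np.int64(63)), (np.float64(0.414), np.int64(5)), (np.float64(0.416), np.int64(0)), (np.float64(0.418), np.int64(0)), (np.float64(0.42), np.int64(0)), (np.float64(0.422), np.int64(0)), (np.float64(0.424), np.int64(0)), (np.float64(0.426), np.int64(0)), (np.float64(0.428), np.int64(0)), (np.float64(0.43), np.int64(0)), (np.float64(0.432), np.int64(0)), (np.float64(0.434), np.int64(0)), (np.float64(0.436), np.int64(0)), (np.float64(0.438), np.int64(0)), (np.float64(0.44), np.int64(0)), (np.float64(0.442), np.int64(0)), (np.float64(0.444), np.int64(0)), (np.float64(0.446), np.int64(0)), (np.float64(0.448), np.int64(0)), (np.float64(0.45), np.int64(0)), (np.float64(0.452), np.int64(0)), (np.float64(0.454), np.int64(0)), (np.float64(0.456), np.int64(3)), (np.float64(0.458), np.int64(74)), (np.float64(0.46), np.int64(54)), (np.float64(0.462), np.int64(52)), (np.float64(0.464), np.int64(54)), (np.float64(0.466), np.int64(47)), (np.float64(0.468), np.int64(49)), (np.float64(0.47), np.int64(51)), (np.float64(0.472), np.int64(7))]
saddle across [0.1069 0.1625] axis across 0.1346474998082841
```

```bash
cat >> h.py <<'E'
SEAT=np.array([.4486,.0850,.070]); YG=np.radians(-6.4); JG=down(YG+np.pi/2)
NEST=np.array([.5734,.2820,.1015]); YN=np.radians(49.4); JN=down(YN)
E
python3 - <<'E'
from h import *
movep([SEAT[0],SEAT[1],.18],JG); command_gripper(.06,60)
s=sense();print(s["time_s"],s["position"],s["wrist_force"])
r=move_l([SEAT[0],SEAT[1],.075],feed=.12,until_force=12)
s=sense();print(r,s["time_s"],s["position"],s["wrist_force"])
snap("wrist","wg2")
if not r:
    command_gripper(.0,60); s=sense();print(s["time_s"],s["finger_gap"],s["position"],s["wrist_force"])
E
```

```text
5.15 [0.4489 0.0857 0.1802] [-0.5505  0.1443 -0.1799]
False 6.175 [0.449  0.0853 0.0755] [-0.5437 -0.7493  0.3567]
6.625 0.026327531356784645 [0.4491 0.0859 0.0758] [-1.8204  2.4605  5.8265]
```

View pics/wg2.png

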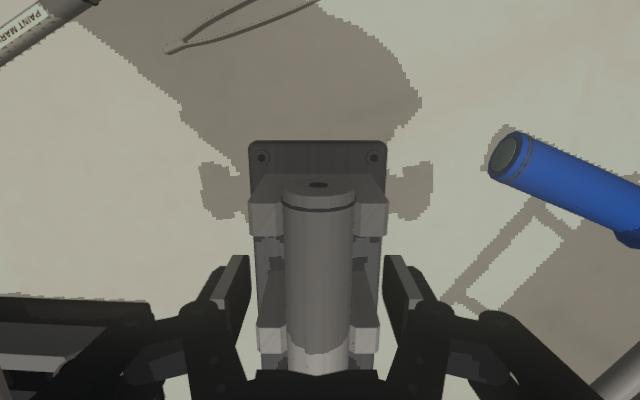

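```bash
python3 - <<'E'
from h import *
move_l([SEAT[0],SEAT[1],.20],feed=.15)
movep([NEST[0],NEST[1],.20],JN)
s=sense();print(s["time_s"],s["finger_gap"],s["position"],s["wrist_force"])
move_l([NEST[0],NEST[1],.135],feed=.12)
s=sense(); print(s["position"]); snap("wrist","wn2")
r=move_l([NEST[0],NEST[1],.1055],feed=.03,until_force=5)
s=sense();print(r,s["time_s"],s["finger_gap"],s["position"],s["wrist_force"])
snap("wrist","wn3")
E
```

```text
8.5333 0.026026190779006624 [0.5728 0.2809 0.1985] [ 0.2812 -0.1587 -5.3592]
[0.5738 0.2821 0.1356]
True 10.1583 0.02641317529456499 [0.5736 0.2822 0.1068] [0.0353 1.0215 5.4948]
```

View pics/wn3.png

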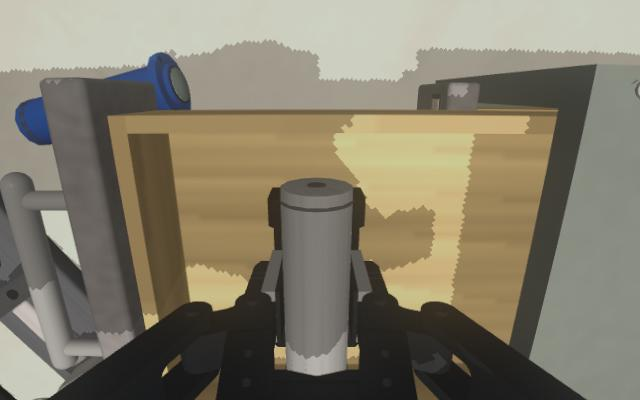

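```bash
python3 - <<'E'
from h import *
command_gripper(.052,60); sleep(.3)
s=sense();print(s["time_s"],s["finger_gap"],s["wrist_force"])
move_l([NEST[0],NEST[1],.24],feed=.2)
im,d,cam=snap("wrist","wn4")
v,u=np.mgrid[0:400,0:640]; P,r=rays(cam,np.c_[u.ravel(),v.ravel()]); X=(P+r*d.ravel()[:,None])
o=X-NEST; ex=np.array([np.cos(YN),np.sin(YN),0]); ey=np.array([-np.sin(YN),np.cos(YN),0])
a=np.c_[o@ex,o@ey,o[:,2]]; m=a[(abs(a[:,0])<.025)&(abs(a[:,1])<.06)&(a[:,2]>.004)&(a[:,2]<.03)]
print(len(m),np.percentile(m,[1,50,99],axis=0)); 
t=m[m[:,2]>.010]; print("top",t.mean(0))
print(sense()["time_s"])
E
```

```text
10.875 0.05235880998387733 [-0.202  -0.546   0.0557]
3921 [[-0.013  -0.0445  0.0047]
 [-0.0002  0.0031  0.0119]
 [ 0.0127  0.0438  0.0147]]
top [-0.0002  0.0015  0.0126]
11.75
```

View pics/wn4.png

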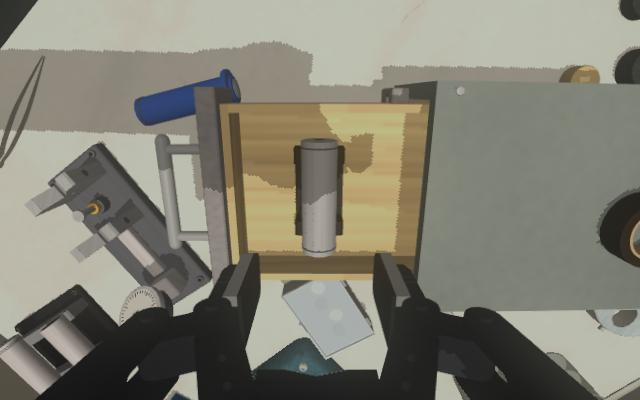

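```bash
python3 - <<'E'
from h import *
ex=np.array([np.cos(YN),np.sin(YN),0]); H=np.array([.4957,.1915,0])
J=down(YN+np.pi/2)
p0=H-ex*.045
movep([p0[0],p0[1],.2],J); command_gripper(.03,60)
s=sense();print(s["time_s"],s["joint_pos"])
r=move_l([p0[0],p0[1],.100],feed=.15,until_force=10)
s=sense();print(r,s["time_s"],s["position"])
snap("wrist","wh")
E
```

```text
13.4167 [ 0.5492  0.5404 -1.262   1.9744  0.5931  1.0693  1.4545]
False 14.2333 [0.4668 0.1579 0.1006]
```

View pics/wh.png

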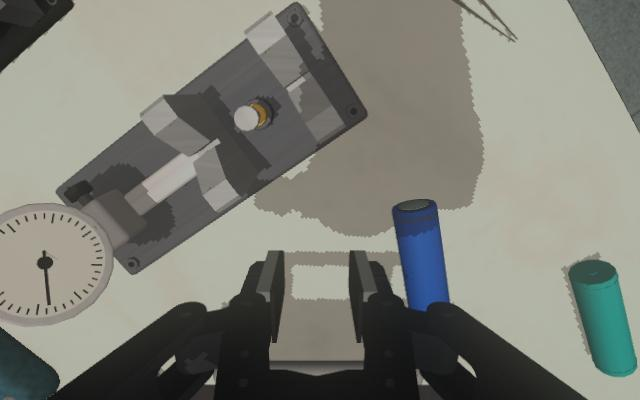

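```bash
python3 - <<'E'
from h import *
ex=np.array([np.cos(YN),np.sin(YN),0]); H=np.array([.4957,.1915,0])
def go(d,f,uf):
    p=H+ex*d; r=move_l([p[0],p[1],.100],feed=f,until_force=uf)
    s=sense(); print(r,s["time_s"],s["position"],(s["position"]-H)@ex,s["wrist_force"]@ex); return r
go(-.022,.1,10)
go(.110,.10,12)
go(.145,.03,12)
snap("top","t2"); snap("scene","s2")
E
python3 - <<'E'
import cv2
t=cv2.imread("pics/t2.png")[70:290,150:450]; cv2.imwrite("pics/t2c.png",cv2.resize(t,None,fx=2.6,fy=2.6,interpolation=cv2.INTER_CUBIC))
E
```

```text
False 14.6667 [0.4816 0.1753 0.1004] -0.02151346173063695 -0.5000353138421357
False 16.1333 [0.5671 0.2748 0.1001] 0.1097389527190486 0.3012939111914414
True 16.8417 [0.5787 0.2882 0.0993] 0.12739207608000977 -0.7547664672091708
```

View pics/t2c.png

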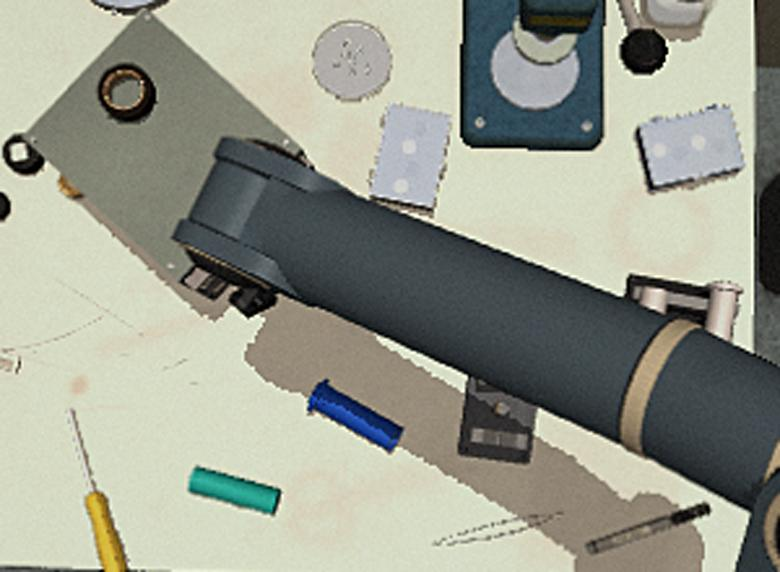

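```bash
python3 - <<'E'
from h import *
ex=np.array([np.cos(YN),np.sin(YN),0]); H=np.array([.4957,.1915,0])
def go(d,f,uf):
    p=H+ex*d; r=move_l([p[0],p[1],.100],feed=f,until_force=uf)
    s=sense(); print(r,s["time_s"],s["position"],(s["position"]-H)@ex,s["wrist_force"]@ex); return r
go(.140,.02,15); sleep(.3); print(sense()["wrist_force"]@ex)
go(.08,.15,None)
p=sense()["position"]; move_l([p[0],p[1],.26],feed=.25)
# above rest
B=np.array([.5318,-.1325]); YR=np.radians(-6.0)
movep([B[0]-.03,B[1],.24],down(YR+np.pi/2)); s=sense(); print(s["time_s"],s["joint_pos"])
snap("wrist","wr"); snap("top","t3"); snap("scene","s3")
E
python3 - <<'E'
import cv2
t=cv2.imread("pics/t3.png")[70:290,150:450]; cv2.imwrite("pics/t3c.png",cv2.resize(t,None,fx=2.6,fy=2.6,interpolation=cv2.INTER_CUBIC))
E
```

```text
True 17.3417 [0.5789 0.288  0.0981] 0.12738516632736166 -0.3176187148858696
-0.17209332769181188
False 18.1083 [0.5484 0.2523 0.1003] 0.08047491287822003 -0.4271649265987874
20.3417 [ 1.0388  0.4433 -1.1134  1.8765  0.4454  1.1004  1.2228]
```

View pics/t3c.png

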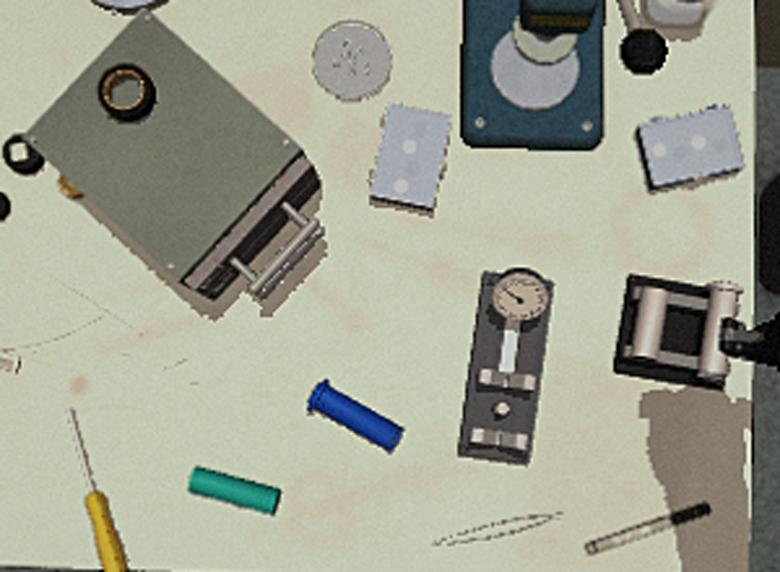

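View pics/wr.png

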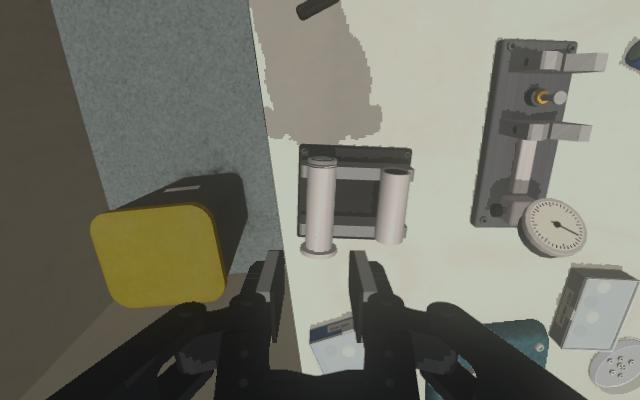

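View pics/s3.png

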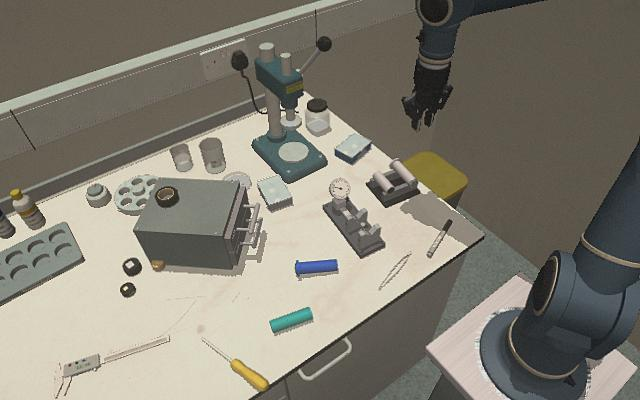

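```bash
python3 - <<'E'
from h import *
exy=np.array([np.cos(YN),np.sin(YN)]); eyy=np.array([-exy[1],exy[0]])
z=np.load("pics/top0.npz"); np.savez("pics/topA.npz",im=z["im"],d=z["d"],**dict(zip("KDPR",campose("top"))))
def cl(tag):
    im,d,cam=load(tag); v,u=np.mgrid[0:400,0:640]; P,r=rays(cam,np.c_[u.ravel(),v.ravel()]); return P+r*d.ravel()[:,None]
for tag in ["topA","t3"]:
    X=cl(tag); a=X[:,:2]@exy; l=X[:,:2]@eyy
    for zlo,zhi in [(.11,.127),(.127,.14)]:
        m=(abs(l+.24-.0)<.08)&(X[:,2]>zlo)&(X[:,2]<zhi)&(a>.4)&(a<.72)
        print(tag,zlo,m.sum(),np.percentile(a[m],[.5,5,50,95]) if m.sum() else None, np.median(l[m]) if m.sum() else 0)
    lc=(np.array([.4957,.1915])@eyy)
    m=(abs(l-lc)<.03)&(X[:,2]>.088)&(X[:,2]<.108)&(a>.44)&(a<.635); print("handle",m.sum(),np.percentile(a[m],[5,50,95]),lc)
X=cl("t3");a=X[:,:2]@exy; l=X[:,:2]@eyy; m=abs(l-lc)<.004; o=np.argsort(a[m]); q=np.c_[a[m],X[m,2]][o]; q=q[(q[:,0]>.58)&(q[:,0]<.68)]; print((q*1000).round(0).astype(int).tolist())
# barrel
im,d,cam=load("wr"); v,u=np.mgrid[0:400,0:640]; P,r=rays(cam,np.c_[u.ravel(),v.ravel()]); X=(P+r*d.ravel()[:,None]).reshape(400,640,3)
for nm,(r0,r1,c0,c1) in {"bar":(150,262,296,342),"tube":(160,250,368,415)}.items():
    s=X[r0:r1,c0:c1].reshape(-1,3); s=s[(s[:,2]>.047)&(s[:,2]<.07)]
    w=s[s[:,2]<.0575] if nm=="bar" else s
    e=np.linalg.eigh(np.cov(w[:,:2].T))[1][:,1]; e*=np.sign(e[0]); n=np.array([-e[1],e[0]])
    print(nm,"yaw",np.degrees(np.arctan2(e[1],e[0])),"along",np.percentile(s[:,:2]@e,[.5,99.5]),"across",np.percentile(w[:,:2]@n,[1,50,99]),"z",np.percentile(w[:,2],[50,95]),e)
    g=s[s[:,2]>.0585]; print(" flange along",np.percentile(g[:,:2]@e,[2,50,98]) if len(g) else 0,len(g))
    b=X[140:270,290:420].reshape(-1,3)
E
```

```text
topA 0.11 601 [0.5012 0.5024 0.5131 0.6631] -0.2393662633033023
topA 0.127 1480 [0.6624 0.6647 0.6907 0.7172] -0.24356708451272216
handle 200 [0.4624 0.4716 0.6023] -0.2517475244394899
t3 0.11 498 [0.6464 0.6474 0.6555 0.6638] -0.241567620632346
t3 0.127 1460 [0.6625 0.6647 0.6907 0.717 ] -0.24301308994252607
handle 110 [0.6068 0.6113 0.617 ] -0.2517475244394899
[[580, 6], [581, 0], [583, 2], [583, -3], [585, 0], [585, 0], [586, 3], [587, 0], [589, 2], [589, -3], [590, 5], [591, 1], [593, -1], [593, -2], [594, 3], [595, -1], [596, 3], [597, 0], [597, 7], [598, 1], [600, 3], [600, 1], [602, 3], [603, -3], [604, 4], [604, 1], [606, 1], [606, -1], [607, 103], [607, 99], [607, 48], [608, 48], [608, 0], [608, 1], [609, 101], [609, 50], [609, 5], [609, 100], [609, 6], [609, 48], [610, -1], [610, 53], [611, 102], [611, 51], [611, 100], [611, 2], [612, 2], [612, 102], [613, 100], [613, 3], [614, 46], [614, 46], [614, 44], [614, 2], [614, 1], [614, 102], [614, 100], [615, 50], [615, 49], [616, 102], [616, 100], [637, 3], [637, 0], [638, 4], [639, 0], [641, -2], [642, -2], [643, 1], [643, -1],
[... 506 characters left out ...]
[660, 120], [661, 116], [662, 119], [662, 116], [662, 116], [662, 131], [663, 123], [663, 129], [663, 120], [663, 126], [664, 131], [664, 131], [666, 130], [666, 130], [667, 129], [667, 134], [667, 131], [669, 133], [669, 134], [669, 130], [671, 132], [672, 128], [672, 133], [673, 130], [673, 129], [674, 134], [675, 130], [676, 133], [676, 131], [677, 129], [678, 131], [678, 130], [679, 133], [680, 130]]
bar yaw -8.114493338559319 along [0.4955 0.5909] across [-0.0682 -0.055  -0.0413] z [0.0545 0.0569] [ 0.99   -0.1412]
 flange along [0.5863 0.5883 0.5913] 100
tube yaw -8.127610021201741 along [0.506  0.5756] across [0.0024 0.0129 0.0272] z [0.0543 0.0568] [ 0.99   -0.1414]
 flange along 0 0
```

```bash
cat >> h.py <<'E'
YR=np.radians(-8.1); B=np.array([.5274,-.1306])
E
python3 - <<'E'
from h import *
command_gripper(.05,60)
movep([B[0],B[1],.14],down(YR+np.pi/2))
r=move_l([B[0],B[1],.0485],feed=.10,until_force=8)
s=sense();print(r,s["time_s"],s["position"],s["wrist_force"]); snap("wrist","wr2")
if not r:
    command_gripper(0,60); s=sense();print(s["time_s"],s["finger_gap"],s["position"],s["wrist_force"])
E
```

```text
False 22.3833 [ 0.528  -0.1305  0.049 ] [ 0.5004 -0.5038 -0.3509]
22.7667 0.02645699184603348 [ 0.528  -0.1297  0.0493] [-0.4938  2.4428  6.0788]
```

View pics/wr2.png

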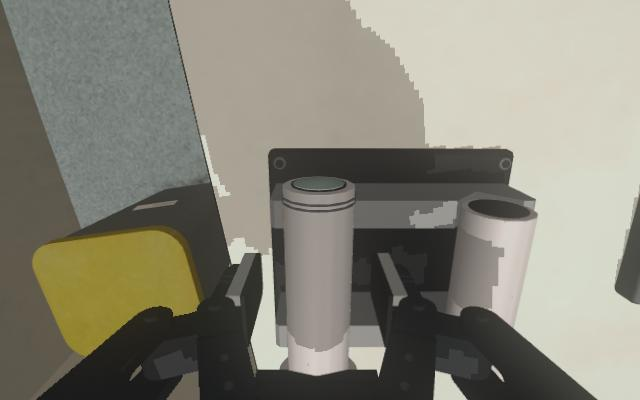

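```bash
python3 - <<'E'
from h import *
p=sense()["position"]; move_l([B[0],B[1],.18],feed=.15)
movep([SEAT[0],SEAT[1],.18],JG)
move_l([SEAT[0],SEAT[1],.10],feed=.10); s=sense(); print(s["time_s"],s["finger_gap"],s["position"],s["wrist_force"]); snap("wrist","wf0")
r=move_l([SEAT[0],SEAT[1],.071],feed=.02,until_force=12)
sleep(.2)
s=sense();print(r,s["time_s"],s["finger_gap"],s["position"],s["wrist_force"],s["ft_torque"]); snap("wrist","wf1"); snap("top","t4"); snap("scene","s4")
E
```

```text
25.6583 0.025917526519722685 [0.449  0.0852 0.1004] [-0.1889  0.0846 -0.3367]
True 26.95 0.026194442526214872 [0.4489 0.0856 0.0777] [1.3717 1.604  2.2315] [ 0.2619 -0.18    0.0031]
```

View pics/wf0.png

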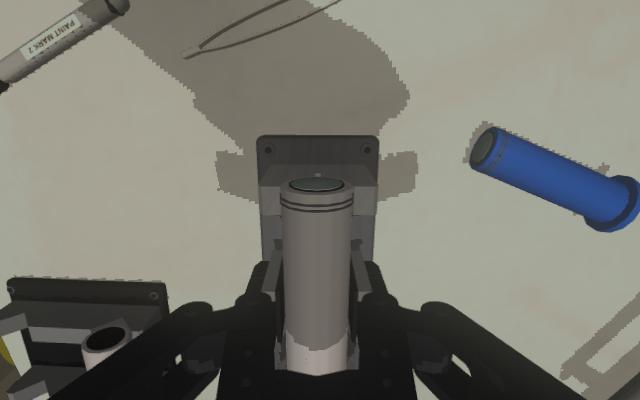

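View pics/wf1.png

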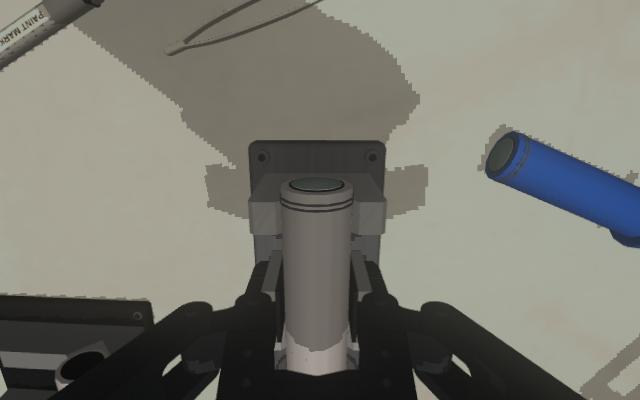

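View pics/s4.png

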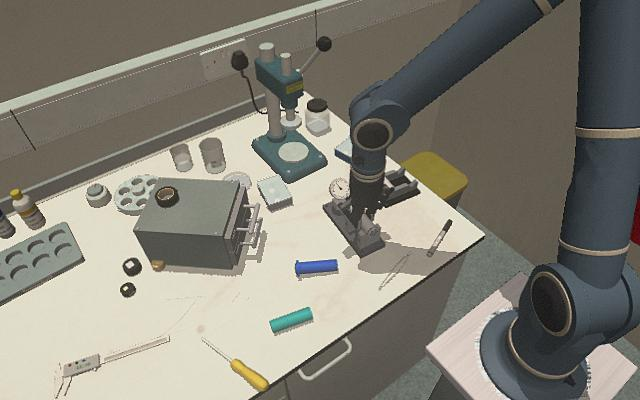

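```bash
python3 - <<'E'
from h import *
for z in np.arange(.0768,.0700,-.0006):
    move_l([SEAT[0],SEAT[1],z],feed=.02); sleep(.25)
    s=sense();print(round(z,4),s["time_s"],s["position"],s["wrist_force"],s["ft_torque"],s["finger_gap"])
    if s["wrist_force"][2]>16: break
E
```

```text
0.0768 27.6 [0.449  0.0858 0.0774] [-0.5293  2.3533  7.4305] [ 0.4168 -0.0192 -0.0331] 0.026204194274268216
0.0762 28.1 [0.449  0.0859 0.0772] [-2.4206  1.3467 13.2088] [ 0.2089  0.3235 -0.0597] 0.02627764741655849
0.0756 28.6 [0.449  0.0859 0.0772] [-3.5904  0.457  19.2862] [ 0.113   0.709  -0.0753] 0.026166874084891358
```

```bash
python3 - <<'E'
from h import *
im,d,cam=snap("wrist","wf2"); snap("scene","s5"); snap("top","t5")
v,u=np.mgrid[0:400,0:640]; P,r=rays(cam,np.c_[u.ravel(),v.ravel()]); X=(P+r*d.ravel()[:,None])
ax=np.array([np.cos(YG),np.sin(YG),0]); ay=np.array([-np.sin(YG),np.cos(YG),0]); o=X-SEAT
a=np.c_[o@ax,o@ay,o[:,2]]; a=a[(abs(a[:,1])<.004)&(a[:,0]>-.06)&(a[:,0]<.06)&(abs(a[:,2]-.014)<.006)]
for lo in np.arange(-.06,.03,.01):
    m=a[(a[:,0]>=lo)&(a[:,0]<lo+.01)]
    if len(m): print(round(lo,3),len(m),m[:,2].mean())
print("near end",a[:,0].min(),np.percentile(a[:,0],1))
b=(X-SEAT); b=np.c_[b@ax,b@ay,b[:,2]]; b=b[(abs(b[:,1])<.02)&(b[:,0]>-.06)&(b[:,0]<.0)&(b[:,2]>.002)&(b[:,2]<.02)]
for lo in (-.045,-.035,-.025,-.015):
    m=b[(b[:,0]>=lo)&(b[:,0]<lo+.01)]; print("across",lo,np.percentile(m[:,1],[2,98]),np.percentile(m[:,1],[2,98]).mean())
i=[cv2.resize(cv2.imread(f"pics/{f}.png")[170:215,320:365],None,fx=5,fy=5,interpolation=cv2.INTER_CUBIC) for f in ("scene0","s3","s5")]
cv2.imwrite("pics/dial.png",np.hstack(i))
E
```

```text
-0.05 444 0.012667485307268335
-0.04 612 0.014037515800987834
-0.03 560 0.013991259573202467
-0.02 527 0.013974005950213609
-0.01 505 0.014009026971790569
0.0 437 0.01400289997983819
0.01 417 0.013948022725577897
0.02 392 0.01400449861787279
near end -0.045554043979045784 -0.04481859847267303
across -0.045 [-0.0125  0.0126] 3.7620398045734756e-05
across -0.035 [-0.0124  0.0126] 5.5612770325616685e-05
across -0.025 [-0.0124  0.0125] 3.5644831569898484e-05
across -0.015 [-0.019  0.019] 7.4234025802637216e-06
```

View pics/dial.png

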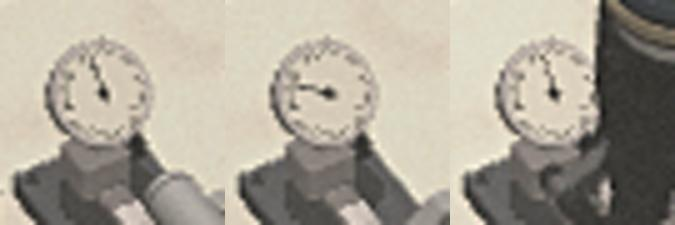

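View pics/wf2.png

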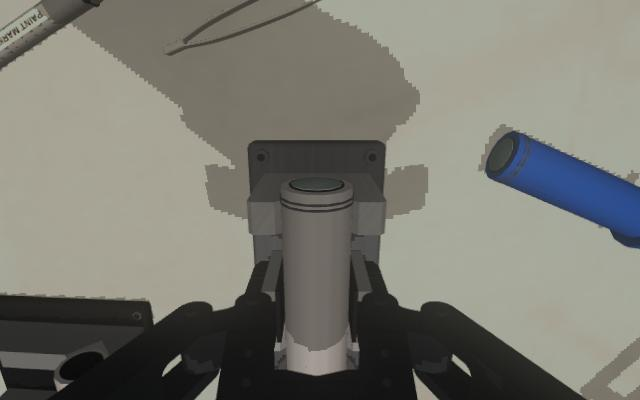

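```bash
python3 - <<'E'
from h import *
sleep(.3); s=sense(); print(s["time_s"],s["wrist_force"],s["position"],s["finger_gap"]); print(finish_job())
E
```

```text
29.05 [-3.962   0.73   19.5047] [0.449  0.0859 0.0772] 0.026264216113721546
the job is handed in; nothing more can be done
None
```

I put the setting master in its nest, shut the drawer, and handed in with the lens barrel still gripped and pressed into the V. The job took 29 s of the 64 s allowed. No verdict was returned, so these are my own last checks:

- **Master in nest:** measured after letting go, it was within 0.2 mm across the groove, about 1.5 mm along it and 2 mm in height. I did not look at it again once the drawer was closed.
- **Drawer:** pushed against its stop twice, ending at the same point. In the top view its face lines up with the lower drawer, after about 145 mm of travel.
- **Barrel in the V:** its top is level at the height of a seated 28 mm cylinder, it is within 0.1 mm sideways, and its middle is within about 1 mm of the saddles' middle. The flange faces the dial and is clear of the saddles.
- **Plunger:** the dial pointer is back where it stood with the master seated.
- **Press:** about 19.5 N downward, steady, with under 1 N sideways. There is also about 4 N along the V. I did not measure the force on each flank separately.
- **Left alone:** I did not touch the plain tube or the blue and turquoise look-alikes. I did not measure the tube's position again after lifting the barrel.

No check failed or disagreed.

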